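# Fetch the hemmed-in moisture tin for weighing

## Task

The aluminium tin in the dark grey tray has to go on the balance, but three white bottles stand close round it. First stand all three bottles on the white mat without shifting the tin, then set the tin upright in the middle of the balance pan, and only then put each bottle back upright in the tray on the very spot where it stood at the start. Tip nothing over and leave the flask, the beaker and the spatula where they are.

Things in the scene. Friction and masses are not known exactly. Their poses are not given: they have to be found in the camera images.
- tall_c (a point): Tall round white plastic bottle with a ribbed black screw cap; 142 mm high, body 56 mm diameter up to 94 mm, narrow neck (25 mm diameter, 112 to 120 mm), cap 32 mm diameter from 120 to 142 mm above its underside. About 0.24 kg. Stands in the tray close to the tin. The point is on its axis half-way up, 71 mm above its underside; z is up its axis. The cap is on tight and it can be lifted by it.
- square_c (a point): Square white plastic bottle with a ribbed black screw cap; 112 mm high, body 50 x 50 mm up to 72 mm, shoulder narrowing to a 27 mm neck at 84 mm, cap 36 mm diameter from 92 to 112 mm above its underside. About 0.17 kg. Stands in the tray close to the tin. The point is on its axis half-way up, 56 mm above its underside; z is up, x and y are square to its sides. Which way round it is turned does not matter. It can be lifted by the cap.
- squat_c (a point): Squat straight-sided white plastic jar with a wide black screw lid; 82 mm high, body 55 mm diameter, lid 58 mm diameter from 60 to 82 mm above its underside. About 0.19 kg. Stands in the tray close to the tin. The point is on its axis half-way up, 41 mm above its underside; z is up its axis. It can be lifted by the lid.
- tin_c (a point): Low round bare aluminium moisture tin with a slip lid (stays on), 50 mm diameter, 48 mm high, about 0.09 kg. Stands in the tray with the three bottles to its left, to its right and in front of it (centres 66 mm away, in any allocation). The point is on its axis half-way up, 24 mm above its underside.
- tray: Dark grey open plastic tray, fixed, 220 x 260 mm (its x and y), walls 25 mm high and 4 mm thick, floor 4 mm thick. Origin at the centre of its underside, on the bench top. The bottles, the tin and the flask stand on its floor.
- pan (a point): Centre of the top face of the balance's round steel pan (130 mm diameter), 78 mm above the bench; z is up. The balance is fixed, white, 285 x 200 mm (its x and y), its housing 62 mm high (grey front panel to 68 mm), with its display on the side toward the robot; the pan centre lies 40 mm from the housing's centre, away from the display (pan x axis).
- mat: Flat square white bench mat, fixed, 220 x 220 mm, 4 mm thick. Origin at the centre of its underside, on the bench top. The side place for the bottles; a bottle counts as on it when its axis is within 95 mm of the mat's centre along both mat axes.
- flask_c (a point): Bystander: small conical glass flask, 51 mm base, 80 mm high, in a front corner of the tray. The point is on its axis half-way up. Leave alone.
- beaker_c (a point): Bystander: small glass beaker, 42 mm diameter, 58 mm high, standing near one far corner of the mat. The point is on its axis half-way up. Leave alone.
- spatula_c (a point): Bystander: flat steel spatula, 180 mm long (its y), 5 mm thick, lying on the bench in front of the balance. The point is at its middle. Leave alone.
There are look-alikes about, which are no part of the job. What is shaped like the part that bears tall_c but yellow is not meant.

How it is judged:
On the way, in this order (a step that is already met when the one before it is completed fails the run):
1. all three bottles stand upright on the mat, let go, with the tin not yet shifted (x of tall_c in the frame of mat between -0.095 and 0.095 m and y of tall_c in the frame of mat between -0.095 and 0.095 m and z of tall_c in the frame of mat below 0.081 m and angle between each of tall_c, square_c, squat_c's own z axis and vertical below 0.12 rad and linear speed of each of tall, square, squat below 0.02 m/s and contact force between the fingers and tall below 0.1 N and x of square_c in the frame of mat between -0.095 and 0.095 m and y of square_c in the frame of mat between -0.095 and 0.095 m and z of square_c in the frame of mat below 0.066 m and contact force between the fingers and square below 0.1 N and x of squat_c in the frame of mat between -0.095 and 0.095 m and y of squat_c in the frame of mat between -0.095 and 0.095 m and z of squat_c in the frame of mat below 0.051 m and contact force between the fingers and squat below 0.1 N and distance of tin_c from where it was at the start of the episode below 0.01 m), for 0.2 s.
2. the tin stands upright in the middle of the balance pan, let go, the three bottles still on the mat (x of tall_c in the frame of mat between -0.095 and 0.095 m and y of tall_c in the frame of mat between -0.095 and 0.095 m and z of tall_c in the frame of mat below 0.081 m and angle between each of tall_c, square_c, squat_c, tin_c's own z axis and vertical below 0.12 rad and linear speed of each of tall, square, squat, tin below 0.02 m/s and contact force between the fingers and tall below 0.1 N and x of square_c in the frame of mat between -0.095 and 0.095 m and y of square_c in the frame of mat between -0.095 and 0.095 m and z of square_c in the frame of mat below 0.066 m and contact force between the fingers and square below 0.1 N and x of squat_c in the frame of mat between -0.095 and 0.095 m and y of squat_c in the frame of mat between -0.095 and 0.095 m and z of squat_c in the frame of mat below 0.051 m and contact force between the fingers and squat below 0.1 N and horizontal distance between tin_c and pan below 0.015 m and z of tin_c in the frame of pan between 0.018 and 0.03 m and contact force between the fingers and tin below 0.1 N), for 0.2 s.
At the end, for the whole second after the job is handed in: The tin stands upright on the balance pan, its axis within 15 mm of the pan's centre; each bottle stands upright in the tray within 15 mm of where it stood at the start; all released and at rest (horizontal distance between tin_c and pan below 0.015 m and z of tin_c in the frame of pan between 0.018 and 0.03 m and angle between each of tin_c, tall_c, square_c, squat_c's own z axis and vertical below 0.12 rad and linear speed of each of tin, tall, square, squat below 0.02 m/s and contact force between the fingers and tin below 0.1 N and distance of each of tall_c, square_c, squat_c from where it was at the start of the episode below 0.015 m and contact force between the fingers and tall below 0.1 N and contact force between the fingers and square below 0.1 N and contact force between the fingers and squat below 0.1 N); the robot touches nothing.
It fails at once if a bottle or the tin is tipped over (angle between any of tall_c, square_c, squat_c, tin_c's own z axis and vertical above 0.7 rad).
It fails at once if the flask, the beaker or the spatula is shifted more than 20 mm (distance of any of flask_c, beaker_c, spatula_c from where it was at the start of the episode above 0.02 m).
It also fails if it takes over 144 s, if anything falls off the work surface, if the arm or the gripper's body presses on something with over 40 N, if the wrist force passes 120 N, or if a joint passes its speed limit or range.

## Robot

A 7-joint arm with a two-finger parallel gripper is mounted at the origin on the work surface. World frame = base frame: x ahead of the robot, y to its left, z up, the work surface at z = 0. Lengths are in m, angles in rad, forces in N, time in s.
With the tool pointing down it reaches from about 0.4 to 0.85 m from the base axis. Payload 10.4 kg.
Tool frame: the origin (TCP) lies at the very end of the fingers, on their centre line; the grasp point (between the pads) lies 19 mm behind it; z points along the fingers, y is the line along which they close (so a half turn about z gives the same grasp; the last joint's range is limited). The gripper opens to 87 mm and grips with 3 to 60 N. Pads are 19 mm wide; open, the fingers measure 117 mm over their backs; the gripper's body (75 mm by 190 mm) begins 51 mm behind the grasp point.
Start: joints at [-1.351, 0.332, -0.065, 1.46, 0.022, 1.35, -0.088], TCP at [0.15, 0.607, 0.223] pointing down, gripper open.
Joint ranges: [-2.6, 2.6], [-0.5, 2.12], [-1.47, 1.34], [0.16, 2.42], [-1.27, 4.41], [0.06, 2.06], [-2.6, 2.6]. Speed limits (rad/s): [2.22, 2.22, 2.79, 2.79, 3.14, 3.14, 3.14].

## Interface

Orientations are given as a unit quaternion [x, y, z, w].
In Python, from bench import * gives the robot as it stands.
- The arm moves only by the tool step_arm, never from a script. Its arguments are lists of equal length, an entry for each row: "delta_pos": the shift along the world's x, y, z in units of 25 mm (1.0 is 25 mm), a list of three; "turn": the turn about the world's z in units of 0.12 rad (1.0 is 0.12 rad). In form: {"delta_pos": [[tx, ty, tz], ...], "turn": [turn, ...]}. A call has 1 to 12 rows; each row shifts and turns the commanded pose from where the row before left it; what a row does not reach is not made up. A row lasts 1/10 s, in which the tool goes at most 50 mm and 8.59 degrees, less where a joint would pass 70% of its speed; a pose out of reach is approached as far as the arm can. A call with a number of a shift or a turn outside -1 to 1 is refused whole. A call with a gripper value outside its range is refused whole. "grip" is the closure, from 0 (fully open) to 1 (shut), set as the call begins (left out, the last holds). The fingers move at their own pace and stop on an object; "newtons" is the grip in N (left out, the last holds). Time passes only in rows, so rows that do not move let the fingers close. It gives the time, the measured TCP pose, the force, the opening and the grip force at its end, in the units of the state.
- read_state(): the state, without advancing time (a new reading comes with each control period).
- camera(name): name is "scene" or "top" or "wrist"; returns a dict with "image" (400x640x3 uint8, red, green, blue), "z_map" (400x640 float32, m along the optical axis (not along the pixel's ray), 0 where there is no reading), "mtx" (3x3 intrinsics, pixels), "view" (4x4, takes a point from world to camera coordinates). Camera axes: x right, y up, looking along -z (the intrinsics and any distortion apply to the point x, -y, -z); pixel columns grow to the right and rows downward; lengths in m; the calibration is good to about 2 mm. A picture is of the moment at which its call begins.
- close_job(): hands the job in; it is judged then, once.
The state is a dict: "time": time; "joint_positions": joint angles; "joint_vel": joint speeds; "joint_torque": joint torques, N m; "ee_pos": TCP position; "eef_rot": TCP orientation; "ft_force": force on the tool from outside, world axes, zero at the start; "torque": the same for the moment, N m; "width": finger opening in m; "grip_force": force on a finger pad.
Only numpy, scipy, OpenCV 4.12 (cv2) and the standard library are available. Lean on these libraries where they do the work, as an engineer would, in place of code of your own. Each camera call takes 0.05 s, during which the arm holds its last target. There are 200 camera calls.

## Working session

There is one attempt and no reset: what is moved stays moved. The work goes in short steps, Python scripts to look and compute and a tool call to move; the robot and the scene stay as the last step left them, time stands still between calls to the robot, and variables do not carry over. Pictures are saved under pics/ and viewed, at most 14 in all, crops included, and the job is handed in when it is done.

Besides the shell and the picture viewer there is one more tool, called after "Emit:" as name([rows], argument=value, ...), one row to a line, values as JSON. step_arm: Moves the arm, as the interface text tells. Shifts and turns lie within -1 to 1; 1 stands for 25 mm of shift or 0.12 rad of turn. Its arguments: {"type":"object","properties":{"delta_pos":{"type":"array"},"turn":{"type":"array"},"grip":{"type":"number"},"newtons":{"type":"number"}},"required":["delta_pos","turn"]}

```bash
ls; mkdir -p pics; cat > h.py <<'E'
from bench import *
import numpy as np, cv2
def shot(n):
    c=camera(n); return c
def pts(c):
    z=c["z_map"]; K=c["mtx"]; v,u=np.mgrid[:z.shape[0],:z.shape[1]]
    x=(u-K[0,2])/K[0,0]*z; y=(v-K[1,2])/K[1,1]*z
    P=np.stack([x,-y,-z,np.ones_like(z)],-1)
    return (P@np.linalg.inv(c["view"]).T)[...,:3]
def save(c,name): cv2.imwrite(f"pics/{name}.png",c["image"][...,::-1])
E
python3 - <<'E'
from h import *
s=read_state(); print(s)
for n in("scene","top"):
    c=shot(n); save(c,n+"0"); np.savez(n+"0.npz",**c); print(n,c["mtx"],c["view"])
E
```

```text
pics
{'time': 0.0, 'joint_positions': array([-1.35057079,  0.33286433, -0.06472305,  1.46091194,  0.02164467,
        1.34990497, -0.0885051 ]), 'joint_vel': array([ 0.00180435, -0.0004762 , -0.00066194, -0.00141638,  0.00033253,
        0.00099229,  0.00137505]), 'joint_torque': array([-2.31500826e-04, -6.23279500e+01,  2.43067770e-02, -3.89893878e+01,
       -6.14180812e-02,  3.99849960e-02,  1.32911555e-04]), 'ee_pos': array([0.15019518, 0.60629786, 0.22177275]), 'eef_rot': array([ 1.21091401e-01,  9.92641118e-01, -6.94918862e-04, -3.44179577e-05]), 'ft_force': array([-0.3888824 , -0.92272609, -0.41588277]), 'torque': array([-0.00682236,  0.07872384, -0.0339582 ]), 'grip_force': 0.0, 'width': 0.08714333428769096}
scene [[489.15265098   0.         315.29396101]
 [  0.         489.15265098 196.44988617]
 [  0.           0.           1.        ]] [[-0.66174985  0.74965686 -0.01008568  0.38233007]
 [-0.45195294 -0.38814998  0.80316756  0.11630641]
 [ 0.59818531  0.53605427  0.59566782 -1.6167229 ]
 [ 0.          0.          0.          1.        ]]
top [[381.48282323   0.         319.57042401]
 [  0.         381.48282323 192.94173016]
 [  0.           0.           1.        ]] [[-0.02695933 -0.99961523 -0.00652527 -0.06256402]
 [ 0.99691548 -0.02736668  0.07355674 -0.49730311]
 [-0.07370701 -0.0045221   0.99726969 -1.03988021]
 [ 0.          0.          0.          1.        ]]
```

View pics/scene0.png

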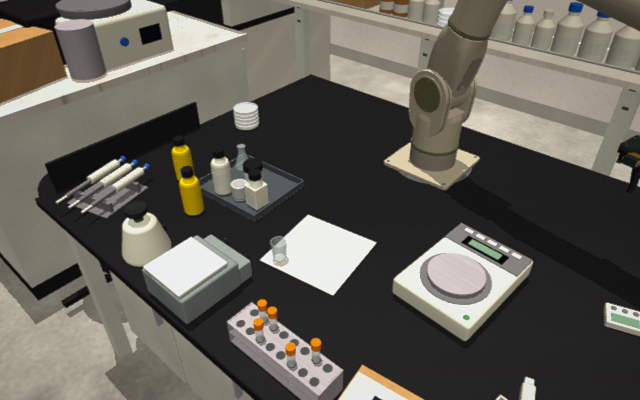

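View pics/top0.png

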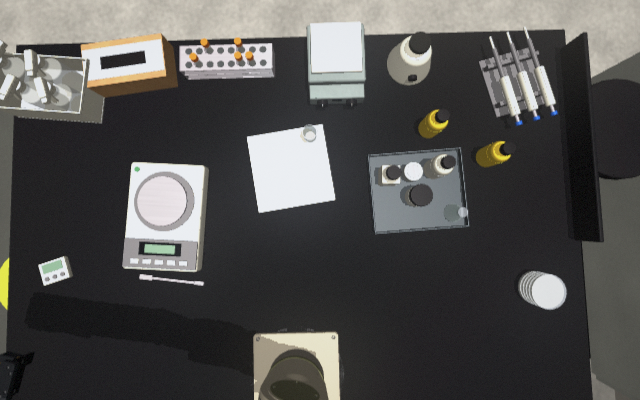

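The look-alikes for tall are the two yellow bottles at (433,123) and (493,153), which I reject by colour. The white bottles are tall at (443,164) and square at (391,173), with squat's black lid at (421,195), and the tin is at (413,171). The flask is at (462,212) and the beaker at (309,132) on the mat's far right corner. The pan is at (164,200) and the gripper is at the far left.

```bash
cat > m.py <<'E'
from h import *
import sys
def load(n): return dict(np.load(n))
def tops(c,P,boxes):
    for nm,(u0,u1,v0,v1,h) in boxes.items():
        m=np.zeros(P.shape[:2],bool); m[v0:v1,u0:u1]=1
        m&=(abs(P[...,2]-h)<.006)
        q=P[m]
        if len(q)<8: print(nm,"few",len(q));continue
        (cx,cy),(w,hh),a=cv2.minAreaRect(q[:,:2].astype(np.float32))
        print(nm,len(q),"mean",q.mean(0).round(4),"rect",np.round([cx,cy,w,hh,a],4))
if __name__=="__main__":
    c=load("top0.npz"); P=pts(c)
    tops(c,P,dict(tall=(425,465,140,185,.146),square=(378,405,155,190,.116),squat=(405,440,178,212,.086),tin=(400,428,158,185,.052),
      flask=(450,475,195,225,.084),beaker=(298,320,120,145,.06),pan=(130,195,165,235,.078)))
    hsv=cv2.cvtColor(c["image"],cv2.COLOR_RGB2HSV)
    m=((hsv[...,2]>200)&(hsv[...,1]<40)).astype(np.uint8); m[:, :240]=0;m[:,345:]=0;m[:115]=0;m[225:]=0
    q=P[m>0]; q=q[abs(q[:,2]-.004)<.008]; r=cv2.minAreaRect(q[:,:2].astype(np.float32)); print("mat",r, len(q))
    # tray rim
    m=np.zeros(P.shape[:2],bool); m[140:240,360:475]=1; m&=(abs(P[...,2]-.025)<.004)
    print("tray",cv2.minAreaRect(P[m][:,:2].astype(np.float32)),m.sum())
    s=load("scene0.npz"); Q=pts(s)
    print("scene")
    tops(s,Q,dict(tall=(205,232,145,200,.146),square=(245,270,155,212,.116),squat=(225,275,155,200,.086),tin=(228,250,175,205,.052),pan=(410,500,245,310,.078)))
    k=np.hstack([cv2.resize(c["image"][135:245,360:480],None,fx=4,fy=4),cv2.resize(s["image"][130:240,190:270],None,fx=4,fy=4)])
    cv2.imwrite("pics/crop0.png",k[...,::-1])
E
python3 m.py
```

```text
tall 147 mean [ 0.5557 -0.3942  0.1465] rect [ 0.5554 -0.395   0.0303  0.0313  1.2529]
square 164 mean [ 0.5377 -0.2644  0.1164] rect [ 5.37500e-01 -2.64600e-01  3.36000e-02  3.39000e-02  8.73978e+01]
squat 399 mean [ 0.4795 -0.3391  0.0866] rect [ 0.4795 -0.3393  0.0566  0.0578 45.8725]
tin 284 mean [ 0.5468 -0.3295  0.0529] rect [ 5.46300e-01 -3.36000e-01  6.25000e-02  4.67000e-02  8.81829e+01]
flask 80 mean [ 0.4331 -0.444   0.0847] rect [ 4.32400e-01 -4.44100e-01  2.38000e-02  2.34000e-02  8.79168e+01]
beaker 62 mean [ 0.6604 -0.0536  0.0615] rect [ 6.59600e-01 -5.24000e-02  3.77000e-02  4.05000e-02  8.83155e+01]
pan 1924 mean [0.4833 0.3372 0.0789] rect [ 0.4836  0.3374  0.1281  0.1281 54.7929]
mat ((0.5713184475898743, 0.00473795086145401), (0.21886247396469116, 0.21825452148914337), 8.109405517578125) 5747
tray ((0.4969189763069153, -0.3461928963661194), (0.22025500237941742, 0.26025283336639404), 3.0406665802001953) 630
scene
tall 65 mean [ 0.5562 -0.3907  0.1449] rect [ 5.54900e-01 -3.94000e-01  3.83000e-02  2.77000e-02  7.01813e+01]
square 89 mean [ 0.5376 -0.2616  0.1148] rect [ 5.3620e-01 -2.6310e-01  3.8000e-02  3.3300e-02  3.6225e+01]
squat 265 mean [ 0.5002 -0.3177  0.0848] rect [ 0.5028 -0.3068  0.1114  0.1315  0.8402]
tin 177 mean [ 0.5463 -0.3268  0.0515] rect [ 0.5515 -0.323   0.1043  0.0598 49.8279]
pan 1943 mean [0.4845 0.3409 0.0769] rect [ 0.4815  0.3392  0.1297  0.1301 75.0753]
```

View pics/crop0.png

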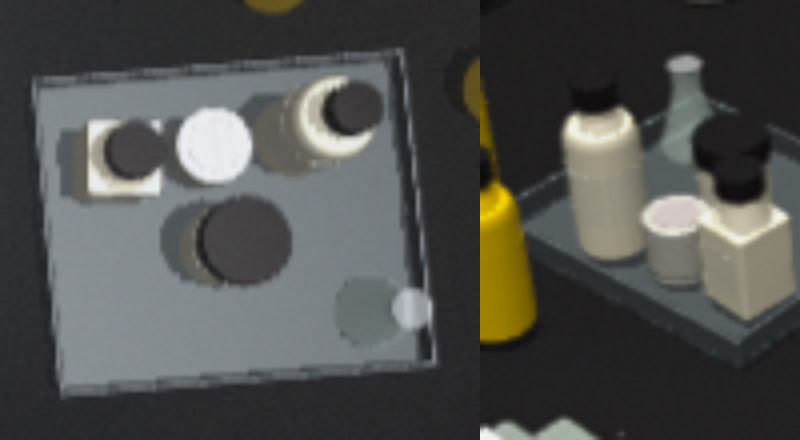

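The crop confirms the choice: white tall bottle at the tray's far right, square on the left, the black squat lid in front and the bare tin in the middle. Everything can be gripped above its neighbours, so I'll close along world x.

Emit:
step_arm([
  [1, -1, 0],
  [1, -1, 0],
  [1, -1, 0],
  [1, -1, 0],
  [1, -1, 0],
  [1, -1, 0],
  [1, -1, 0],
  [1, -1, 0],
  [1, -1, 0],
  [1, -1, 0],
  [1, -1, 0],
  [1, -1, 0],
], turn=[-0.92, -0.92, -0.92, -0.92, -0.92, -0.92, -0.92, -0.92, -0.92, -0.92, -0.92, -0.92], grip=0, newtons=25)

```text
time: 1.3
ee_pos: [0.4509, 0.3054, 0.2224]
eef_rot: [0.708, 0.707, -0.0, -0.0]
ft_force: [0.2, 0.7, 0.8]
width: 0.0867
grip_force: 0.0
```

Emit:
step_arm([
  [0.15, -1, 0],
  [0.15, -1, 0],
  [0.15, -1, 0],
  [0.15, -1, 0],
  [0.15, -1, 0],
  [0.15, -1, 0],
  [0.15, -1, 0],
  [0.15, -1, 0],
  [0.15, -1, 0],
  [0.15, -1, 0],
  [0.15, -1, 0],
  [0.15, -1, 0],
], turn=[0, 0, 0, 0, 0, 0, 0, 0, 0, 0, 0, 0])

```text
time: 2.5
ee_pos: [0.4951, 0.0056, 0.2224]
eef_rot: [0.706, 0.708, -0.0, -0.0]
ft_force: [1.2, 0.6, 0.3]
width: 0.0869
grip_force: 0.0
```

Emit:
step_arm([
  [0.15, -1, 0],
  [0.15, -1, 0],
  [0.15, -1, 0],
  [0.15, -1, 0],
  [0.15, -1, 0],
  [0.15, -1, 0],
  [0.15, -1, 0],
  [0.15, -1, 0],
  [0.15, -1, 0],
  [0.15, -1, 0],
  [0.15, -1, 0],
  [0.15, -1, 0],
], turn=[0, 0, 0, 0, 0, 0, 0, 0, 0, 0, 0, 0])

```text
time: 3.7
ee_pos: [0.5403, -0.2941, 0.2222]
eef_rot: [0.706, 0.708, -0.0, -0.0]
ft_force: [0.3, -0.1, -0.4]
width: 0.087
grip_force: 0.0
```

Emit:
step_arm([
  [0.15, -1, 0],
  [0.15, -1, 0],
  [0.15, -1, 0],
  [0.15, -1, 0],
  [0, 0, 0],
  [0, 0, 0],
], turn=[0, 0, 0, 0, 0, 0])

```text
time: 4.3
ee_pos: [0.5549, -0.3935, 0.2219]
eef_rot: [0.706, 0.708, -0.0, -0.0]
ft_force: [0.5, 1.1, 0.0]
width: 0.0869
grip_force: 0.0
```

```bash
python3 - <<'E'
from h import *
c=shot("wrist"); save(c,"w1"); np.savez("w1.npz",**c); P=pts(c); print(read_state()["ee_pos"])
for h in(.146,.116,.086,.052):
    m=(abs(P[...,2]-h)<.004).astype(np.uint8); n,l,st,ce=cv2.connectedComponentsWithStats(m)
    for i in range(1,n):
        if st[i,4]>150: print(h,st[i],cv2.minEnclosingCircle(P[l==i][:,:2].astype(np.float32)),P[l==i].mean(0))
E
```

```text
[ 0.55529875 -0.39266698  0.22211036]
0.146 [465 182  43  41 666] ((0.6692579388618469, -0.3880695700645447), 0.016103999689221382) [ 0.66930531 -0.387945    0.14252168]
0.146 [ 297  190   47   46 1604] ((0.5524647235870361, -0.39560946822166443), 0.016810981556773186) [ 0.55257341 -0.39490058  0.14590694]
0.116 [ 268    0   53   51 2184] ((0.5342838764190674, -0.26535171270370483), 0.018796488642692566) [ 0.53426982 -0.26670368  0.11600012]
0.116 [297 178  47  25 282] ((0.5522894859313965, -0.39256030321121216), 0.01846790499985218) [ 0.55259108 -0.38348026  0.11333974]
0.086 [ 194   93   72   72 3906] ((0.47640734910964966, -0.3405669331550598), 0.029845330864191055) [ 0.47670856 -0.33984073  0.08606621]
0.086 [630 112  10  53 294] ((0.8199796080589294, -0.3476606607437134), 0.02213144674897194) [ 0.81650124 -0.34834867  0.08452384]
0.086 [424 154  40  53 180] ((0.6605539917945862, -0.3829255700111389), 0.02556118369102478) [ 0.6497596  -0.37660868  0.08614693]
0.086 [170 233  29  22 483] ((0.42867612838745117, -0.4433213770389557), 0.013477473519742489) [ 0.42846633 -0.44218246  0.08411524]
0.052 [ 581   72   59  112 1094] ((0.8453462719917297, -0.3419131934642792), 0.05137462913990021) [ 0.81370271 -0.33972648  0.05223573]
0.052 [ 283   87   55   58 2463] ((0.5430181622505188, -0.3299989700317383), 0.02556588687002659) [ 0.54299161 -0.32958829  0.05224392]
0.052 [184 219  29  17 160] ((0.4300287365913391, -0.44037896394729614), 0.013815405778586864) [ 0.43365824 -0.43489623  0.05193883]
0.052 [324 300  51  19 188] ((0.5828081369400024, -0.5372226238250732), 0.026744432747364044) [ 0.5806485  -0.52356706  0.05208043]
```

View pics/w1.png

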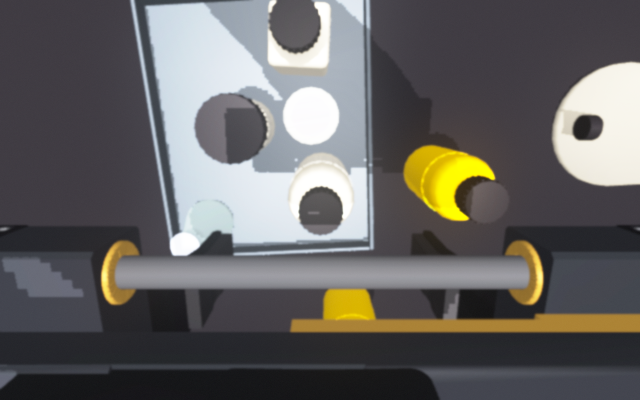

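The wrist view shows tall's cap at (320,210), the tin at (311,115), square's cap at (295,25) and squat's lid at (232,128). The yellow bottles at (450,185) and (348,305) are clear of the gripper. All positions agree with the top view to within 3 mm.

Emit:
step_arm([
  [0, -0.04, -0.7],
  [0, 0, -0.7],
  [0, 0, -0.7],
  [0, 0, -0.6],
  [0, 0, -0.5],
  [0, 0, -0.4],
  [0, 0, -0.4],
  [0, 0, 0],
], turn=[0, 0, 0, 0, 0, 0, 0, 0])

```text
time: 5.15
ee_pos: [0.5548, -0.3938, 0.1212]
eef_rot: [0.706, 0.708, -0.0, -0.001]
ft_force: [-0.2, 0.1, -0.1]
width: 0.0868
grip_force: 0.0
```

Emit:
step_arm([
  [0, 0, 0],
  [0, 0, 0],
  [0, 0, 0],
  [0, 0, 0],
  [0, 0, 0],
  [0, 0, 0],
  [0, 0, 0],
  [0, 0, 0],
  [0, 0, 0],
  [0, 0, 0],
], turn=[0, 0, 0, 0, 0, 0, 0, 0, 0, 0], grip=1, newtons=25)

```text
time: 6.15
ee_pos: [0.5551, -0.3943, 0.1226]
eef_rot: [0.706, 0.708, -0.0, -0.0]
ft_force: [-1.5, 0.1, 0.6]
width: 0.0316
grip_force: 25.0
```

Emit:
step_arm([
  [0, 0, 0.2],
  [0, 0, 0.4],
  [0, 0, 0.6],
  [0, 0, 0.7],
  [0, 0, 0.7],
  [0, 0, 0.7],
  [0, 0, 0.7],
  [0, 0, 0.7],
  [0, 0, 0.6],
  [0, 0, 0.4],
  [0, 0, 0.3],
  [0, 0, 0],
], turn=[0, 0, 0, 0, 0, 0, 0, 0, 0, 0, 0, 0])

```text
time: 7.35
ee_pos: [0.5555, -0.3945, 0.2735]
eef_rot: [0.706, 0.708, 0.0, 0.001]
ft_force: [0.6, 0.3, -2.7]
width: 0.0316
grip_force: 25.0
```

Emit:
step_arm([
  [0, 0.2, 0],
  [0, 0.4, 0],
  [0, 0.6, 0],
  [0, 0.7, 0],
  [-0.1, 0.7, 0],
  [-0.1, 0.7, 0],
  [-0.1, 0.7, 0],
  [-0.1, 0.7, 0],
  [-0.1, 0.7, 0],
  [-0.1, 0.7, 0],
  [-0.1, 0.7, 0],
  [-0.1, 0.7, 0],
], turn=[0, 0, 0, 0, 0, 0, 0, 0, 0, 0, 0, 0])

```text
time: 8.55
ee_pos: [0.5348, -0.205, 0.272]
eef_rot: [0.706, 0.709, 0.0, -0.0]
ft_force: [-0.4, -0.3, -3.0]
width: 0.0315
grip_force: 25.0
```

Emit:
step_arm([
  [-0.1, 0.7, 0],
  [-0.1, 0.7, 0],
  [0, 0.7, 0],
  [0, 0.7, 0],
  [0, 0.7, 0],
  [0, 0.7, 0],
  [0, 0.6, 0],
  [0, 0.5, 0],
  [0, 0.3, 0],
  [0, 0.2, 0],
  [0, 0, 0],
  [0, 0, 0],
], turn=[0, 0, 0, 0, 0, 0, 0, 0, 0, 0, 0, 0])

```text
time: 9.75
ee_pos: [0.5302, -0.0624, 0.2726]
eef_rot: [0.706, 0.708, -0.0, 0.0]
ft_force: [0.2, -0.1, -2.3]
width: 0.031
grip_force: 25.0
```

Emit:
step_arm([
  [0, 0, -0.4],
  [0, 0, -0.7],
  [0, 0, -0.8],
  [0, 0, -0.8],
  [0, 0, -0.8],
  [0, 0, -0.7],
  [0, 0, -0.6],
  [0, 0, -0.5],
  [0, 0, -0.4],
  [0, 0, -0.2],
  [0, 0, -0.06],
  [0, 0, 0],
], turn=[0, 0, 0, 0, 0, 0, 0, 0, 0, 0, 0, 0])

```text
time: 10.95
ee_pos: [0.5305, -0.0619, 0.1238]
eef_rot: [0.706, 0.708, 0.0, 0.0]
ft_force: [0.4, -0.1, -3.7]
width: 0.0314
grip_force: 25.0
```

Emit:
step_arm([
  [0, 0, 0],
  [0, 0, 0],
  [0, 0, 0],
  [0, 0, 0],
  [0, 0, 0],
  [0, 0, 0],
  [0, 0, 0],
  [0, 0, 0],
], turn=[0, 0, 0, 0, 0, 0, 0, 0], grip=0)

```text
time: 11.75
ee_pos: [0.5303, -0.0618, 0.1236]
eef_rot: [0.706, 0.708, 0.0, 0.0]
ft_force: [0.5, 1.7, -0.2]
width: 0.0842
grip_force: 0.0
```

Emit:
step_arm([
  [0, 0, 0.5],
  [0, 0, 0.8],
  [0, 0, 0.9],
  [0, 0, 0.9],
  [0, 0, 0.9],
  [0, 0, 0],
  [0, 0, 0],
], turn=[0, 0, 0, 0, 0, 0, 0])

```text
time: 12.45
ee_pos: [0.5305, -0.0619, 0.2243]
eef_rot: [0.706, 0.708, 0.001, 0.0]
ft_force: [0.2, 0.3, -0.7]
width: 0.087
grip_force: 0.0
```

```bash
cat > look.py <<'E'
from h import *
import sys
n=sys.argv[1]; c=shot("wrist"); save(c,n); P=pts(c); print(read_state()["ee_pos"].round(4))
for h in(.146,.116,.086,.052):
    m=(abs(P[...,2]-h)<.004).astype(np.uint8); k,l,st,ce=cv2.connectedComponentsWithStats(m)
    for i in range(1,k):
        if st[i,4]>600: (x,y),r=cv2.minEnclosingCircle(P[l==i][:,:2].astype(np.float32)); print(h,st[i],np.round([x,y,r],4))
E
python3 look.py w2
```

```text
[ 0.5301 -0.0618  0.2235]
0.146 [ 297  188   47   46 1578] [ 0.5282 -0.0633  0.0168]
0.086 [ 605  182   35   44 1256] [ 0.797  -0.0741  0.0224]
0.052 [522 174 118  52 644] [ 0.7826 -0.0778  0.0571]
```

Emit:
step_arm([
  [0.1, -0.7, 0],
  [0.1, -0.9, 0],
  [0, -0.9, 0],
  [0, -0.9, 0],
  [0, -0.9, 0],
  [0, -0.9, 0],
  [0, -0.9, 0],
  [0, -0.8, 0],
  [0, -0.7, 0],
  [0, -0.4, 0],
  [0, -0.15, 0],
  [0, 0, 0],
], turn=[0, 0, 0, 0, 0, 0, 0, 0, 0, 0, 0, 0])

```text
time: 13.7
ee_pos: [0.5351, -0.2655, 0.2232]
eef_rot: [0.706, 0.708, -0.0, -0.0]
ft_force: [0.0, 0.3, 0.4]
width: 0.0869
grip_force: 0.0
```

Emit:
step_arm([
  [0, 0, -0.7],
  [0, 0, -0.8],
  [0, 0, -0.8],
  [0, 0, -0.8],
  [0, 0, -0.7],
  [0, 0, -0.6],
  [0, 0, -0.4],
  [0, 0, -0.3],
  [0, 0, 0],
  [0, 0, 0],
], turn=[0, 0, 0, 0, 0, 0, 0, 0, 0, 0])

```text
time: 14.7
ee_pos: [0.5355, -0.2657, 0.0965]
eef_rot: [0.706, 0.708, 0.0, 0.0]
ft_force: [0.1, 0.2, -0.4]
width: 0.0869
grip_force: 0.0
```

Emit:
step_arm([
  [0, 0, 0],
  [0, 0, 0],
  [0, 0, 0],
  [0, 0, 0],
  [0, 0, 0],
  [0, 0, 0],
  [0, 0, 0],
  [0, 0, 0],
  [0, 0, 0],
  [0, 0, 0],
], turn=[0, 0, 0, 0, 0, 0, 0, 0, 0, 0], grip=1)

```text
time: 15.7
ee_pos: [0.5353, -0.2656, 0.0961]
eef_rot: [0.706, 0.708, 0.0, 0.0]
ft_force: [0.6, -0.5, -0.3]
width: 0.0352
grip_force: 25.0
```

Emit:
step_arm([
  [0, 0, 0.3],
  [0, 0, 0.5],
  [0, 0, 0.7],
  [0, 0, 0.7],
  [0, 0, 0.7],
  [0, 0, 0.7],
  [0, 0, 0.7],
  [0, 0, 0.7],
  [0, 0, 0.7],
  [0, 0, 0.4],
  [0, 0, 0.3],
  [0, 0, 0],
], turn=[0, 0, 0, 0, 0, 0, 0, 0, 0, 0, 0, 0])

```text
time: 16.9
ee_pos: [0.5355, -0.2658, 0.257]
eef_rot: [0.706, 0.708, 0.0, 0.001]
ft_force: [0.4, 0.5, -2.3]
width: 0.0352
grip_force: 25.0
```

Emit:
step_arm([
  [0.2, 0.2, 0],
  [0.2, 0.4, 0],
  [0.2, 0.6, 0],
  [0.2, 0.7, 0],
  [0.2, 0.7, 0],
  [0.2, 0.7, 0],
  [0.2, 0.7, 0],
  [0, 0.7, 0],
  [0, 0.7, 0],
  [0, 0.7, 0],
  [0, 0.7, 0],
  [0, 0.7, 0],
], turn=[0, 0, 0, 0, 0, 0, 0, 0, 0, 0, 0, 0])

```text
time: 18.1
ee_pos: [0.5702, -0.0756, 0.2557]
eef_rot: [0.705, 0.709, -0.0, -0.0]
ft_force: [-0.8, 0.9, -2.4]
width: 0.0354
grip_force: 25.0
```

Emit:
step_arm([
  [0, 0.7, 0],
  [0, 0.7, 0],
  [0, 0.7, 0],
  [0, 0.5, 0],
  [0, 0.4, 0],
  [0, 0.24, 0],
  [0, 0.2, 0],
  [0, 0, 0],
  [0, 0, 0],
], turn=[0, 0, 0, 0, 0, 0, 0, 0, 0])

```text
time: 19.0
ee_pos: [0.5702, 0.0073, 0.2561]
eef_rot: [0.706, 0.708, -0.0, 0.0]
ft_force: [-0.5, -1.0, -1.8]
width: 0.0354
grip_force: 25.0
```

Emit:
step_arm([
  [0, 0, -0.4],
  [0, 0, -0.7],
  [0, 0, -0.8],
  [0, 0, -0.8],
  [0, 0, -0.8],
  [0, 0, -0.8],
  [0, 0, -0.7],
  [0, 0, -0.6],
  [0, 0, -0.4],
  [0, 0, -0.25],
  [0, 0, -0.12],
  [0, 0, 0],
], turn=[0, 0, 0, 0, 0, 0, 0, 0, 0, 0, 0, 0])

```text
time: 20.2
ee_pos: [0.5704, 0.0079, 0.0969]
eef_rot: [0.706, 0.708, 0.0, 0.0]
ft_force: [-0.0, -0.4, -2.4]
width: 0.0352
grip_force: 25.0
```

Emit:
step_arm([
  [0, 0, 0],
  [0, 0, 0],
  [0, 0, 0],
  [0, 0, 0],
  [0, 0, 0],
  [0, 0, 0],
  [0, 0, 0],
  [0, 0, 0],
], turn=[0, 0, 0, 0, 0, 0, 0, 0], grip=0)

```text
time: 21.0
ee_pos: [0.5702, 0.0079, 0.0968]
eef_rot: [0.706, 0.708, 0.0, 0.0]
ft_force: [-0.7, -0.1, 0.7]
width: 0.0853
grip_force: 0.0
```

Emit:
step_arm([
  [0, 0, 0.5],
  [0, 0, 0.8],
  [0, 0, 0.9],
  [0, 0, 0.9],
  [0, 0, 0.9],
  [0, 0, 0],
  [0, 0, 0],
], turn=[0, 0, 0, 0, 0, 0, 0])

```text
time: 21.7
ee_pos: [0.5705, 0.0079, 0.1976]
eef_rot: [0.706, 0.708, 0.001, 0.0]
ft_force: [0.2, -0.1, -0.1]
width: 0.0872
grip_force: 0.0
```

Emit:
step_arm([
  [-0.3, -0.9, 0],
  [-0.4, -1, 0],
  [-0.3, -1, 0],
  [-0.3, -1, 0],
  [-0.3, -1, 0],
  [-0.3, -1, 0],
  [-0.3, -1, 0],
  [-0.3, -1, 0],
  [-0.3, -1, 0],
  [-0.3, -1, 0],
  [-0.3, -1, 0],
  [-0.3, -1, 0],
], turn=[0, 0, 0, 0, 0, 0, 0, 0, 0, 0, 0, 0])

```text
time: 22.9
ee_pos: [0.4769, -0.2902, 0.1961]
eef_rot: [0.706, 0.708, -0.0, -0.001]
ft_force: [-0.0, -0.1, 0.0]
width: 0.0872
grip_force: 0.0
```

Emit:
step_arm([
  [0, -1, 0],
  [0, -0.6, 0],
  [0, -0.4, 0],
  [0, 0, 0],
  [0, 0, 0],
], turn=[0, 0, 0, 0, 0])

```text
time: 23.4
ee_pos: [0.4777, -0.3388, 0.1963]
eef_rot: [0.706, 0.708, -0.0, -0.0]
ft_force: [-0.1, 1.1, 0.2]
width: 0.087
grip_force: 0.0
```

```bash
python3 look.py w3
```

```text
[ 0.478  -0.3385  0.1965]
0.086 [ 285  164   74   72 4022] [ 0.4763 -0.3405  0.0297]
0.086 [253 303  30  27 619] [ 0.4292 -0.4447  0.0133]
0.052 [ 368  151   58   58 2558] [ 0.543  -0.33    0.0257]
```

View pics/w3.png

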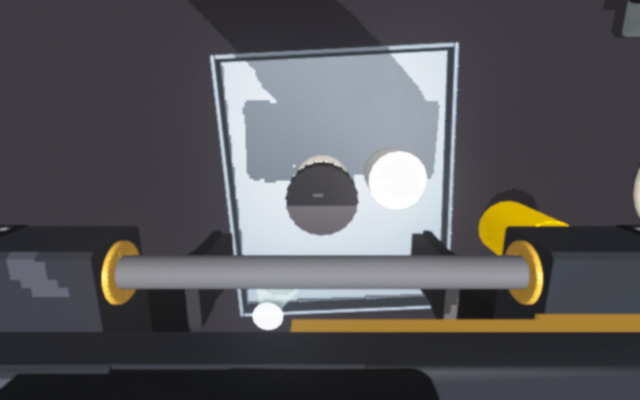

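The wrist view shows squat's lid at (322,198) under the gripper and the tin at (397,180), unmoved. The fingertips will stop about 13 mm above the tin's lid.

Emit:
step_arm([
  [0, -0.04, -0.7],
  [0, 0, -0.8],
  [0, 0, -0.8],
  [0, 0, -0.8],
  [0, 0, -0.8],
  [0, 0, -0.6],
  [0, 0, -0.4],
  [0, 0, -0.22],
  [0, 0, -0.12],
  [0, 0, 0],
], turn=[0, 0, 0, 0, 0, 0, 0, 0, 0, 0])

```text
time: 24.45
ee_pos: [0.4779, -0.3406, 0.066]
eef_rot: [0.706, 0.708, 0.0, 0.0]
ft_force: [0.3, -0.4, 0.5]
width: 0.0872
grip_force: 0.0
```

Emit:
step_arm([
  [0, 0, 0],
  [0, 0, 0],
  [0, 0, 0],
  [0, 0, 0],
  [0, 0, 0],
  [0, 0, 0],
  [0, 0, 0],
  [0, 0, 0],
], turn=[0, 0, 0, 0, 0, 0, 0, 0], grip=1)

```text
time: 25.25
ee_pos: [0.4778, -0.3406, 0.0659]
eef_rot: [0.706, 0.708, 0.0, 0.0]
ft_force: [-0.4, -0.8, 1.4]
width: 0.0577
grip_force: 25.0
```

Emit:
step_arm([
  [0, 0, 0.3],
  [0, 0, 0.5],
  [0, 0, 0.7],
  [0, 0, 0.7],
  [0, 0, 0.8],
  [0, 0, 0.8],
  [0, 0, 0.8],
  [0, 0, 0.8],
  [0, 0, 0.7],
  [0, 0, 0.4],
  [0, 0, 0.3],
  [0, 0, 0],
], turn=[0, 0, 0, 0, 0, 0, 0, 0, 0, 0, 0, 0])

```text
time: 26.45
ee_pos: [0.4779, -0.3407, 0.2366]
eef_rot: [0.706, 0.708, 0.0, 0.0]
ft_force: [-0.8, 0.0, -2.2]
width: 0.0576
grip_force: 25.0
```

Emit:
step_arm([
  [0.1, 0.3, 0],
  [0.2, 0.5, 0],
  [0.3, 0.7, 0],
  [0.3, 0.8, 0],
  [0.3, 0.9, 0],
  [0.3, 0.9, 0],
  [0.3, 0.9, 0],
  [0.3, 0.9, 0],
  [0.3, 0.9, 0],
  [0.3, 0.9, 0],
  [0.3, 0.9, 0],
  [0.3, 0.9, 0],
], turn=[0, 0, 0, 0, 0, 0, 0, 0, 0, 0, 0, 0])

```text
time: 27.65
ee_pos: [0.5603, -0.1005, 0.2352]
eef_rot: [0.706, 0.709, -0.0, -0.0]
ft_force: [-0.1, 0.1, -1.3]
width: 0.0571
grip_force: 25.0
```

Emit:
step_arm([
  [0.2, 0.9, 0],
  [0.2, 0.9, 0],
  [0, 0.9, 0],
  [0, 0.9, 0],
  [0, 0.9, 0],
  [0, 0.9, 0],
  [0, 0.8, 0],
  [0, 0.6, 0],
  [0, 0.4, 0],
  [0, 0.2, 0],
  [0, 0, 0],
  [0, 0, 0],
], turn=[0, 0, 0, 0, 0, 0, 0, 0, 0, 0, 0, 0])

```text
time: 28.85
ee_pos: [0.5703, 0.081, 0.2358]
eef_rot: [0.706, 0.708, -0.0, 0.0]
ft_force: [0.0, 0.1, -0.7]
width: 0.0575
grip_force: 25.0
```

Emit:
step_arm([
  [0, 0, -0.4],
  [0, 0, -0.7],
  [0, 0, -0.8],
  [0, 0, -0.9],
  [0, 0, -0.9],
  [0, 0, -0.9],
  [0, 0, -0.8],
  [0, 0, -0.6],
  [0, 0, -0.4],
  [0, 0, -0.25],
  [0, 0, -0.12],
  [0, 0, 0],
], turn=[0, 0, 0, 0, 0, 0, 0, 0, 0, 0, 0, 0])

```text
time: 30.05
ee_pos: [0.5704, 0.0819, 0.0667]
eef_rot: [0.706, 0.708, 0.0, 0.0]
ft_force: [0.2, 0.0, -1.4]
width: 0.0574
grip_force: 25.0
```

Emit:
step_arm([
  [0, 0, 0],
  [0, 0, 0],
  [0, 0, 0],
  [0, 0, 0],
  [0, 0, 0],
  [0, 0, 0],
  [0, 0, 0],
  [0, 0, 0],
], turn=[0, 0, 0, 0, 0, 0, 0, 0], grip=0)

```text
time: 30.85
ee_pos: [0.5703, 0.0819, 0.0666]
eef_rot: [0.706, 0.708, 0.0, 0.0]
ft_force: [0.4, -0.7, -0.5]
width: 0.0864
grip_force: 0.0
```

Emit:
step_arm([
  [0, 0, 0.4],
  [0, 0, 0.7],
  [0, 0, 0.9],
  [0, 0, 1],
  [0, 0, 1],
  [0, 0, 1],
  [0, 0, 0],
  [0, 0, 0],
  [0, 0, 0],
], turn=[0, 0, 0, 0, 0, 0, 0, 0, 0])

```text
time: 31.75
ee_pos: [0.5698, 0.0819, 0.191]
eef_rot: [0.706, 0.708, -0.0, -0.0]
ft_force: [0.1, 0.2, -0.0]
width: 0.0868
grip_force: 0.0
```

```bash
python3 - <<'E'
from h import *
c=shot("scene"); save(c,"s1"); P=pts(c)
c2=shot("top"); Q=pts(c2)
m=np.zeros(Q.shape[:2],bool); m[150:200,395:435]=1; m&=abs(Q[...,2]-.0525)<.006
print(cv2.minEnclosingCircle(Q[m][:,:2].astype(np.float32)),Q[m].mean(0))
E
python3 look.py w4
```

```text
((0.5468694567680359, -0.32914799451828003), 0.025661395862698555) [ 0.54642071 -0.32858031  0.05290307]
[0.5698 0.0819 0.1908]
0.116 [ 298  289   50   30 1337] [0.5692 0.0083 0.0188]
0.086 [ 285  162   76   74 4200] [0.569  0.082  0.0297]
```

View pics/s1.png

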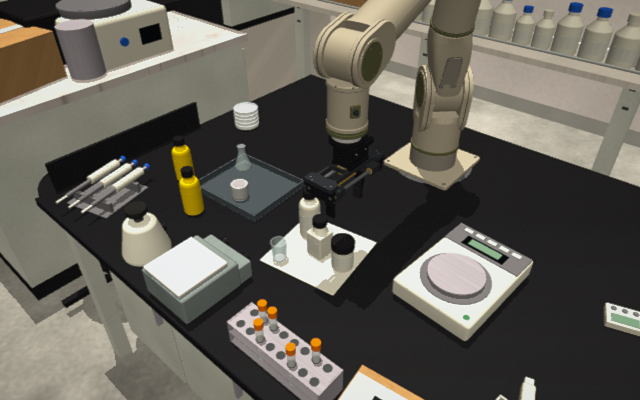

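Tall (309,215), square (319,237) and squat (343,252) all stand upright on the mat, and the tin at (239,189) has not moved. Next is the tin.

Emit:
step_arm([
  [-0.1, -0.8, 0],
  [-0.1, -1, 0],
  [-0.1, -1, 0],
  [-0.1, -1, 0],
  [-0.1, -1, 0],
  [-0.1, -1, 0],
  [-0.1, -1, 0],
  [-0.1, -1, 0],
  [-0.1, -1, 0],
  [-0.08, -1, 0],
  [0, -1, 0],
  [0, -1, 0],
], turn=[0, 0, 0, 0, 0, 0, 0, 0, 0, 0, 0, 0])

```text
time: 33.1
ee_pos: [0.5454, -0.214, 0.1911]
eef_rot: [0.706, 0.708, -0.0, -0.0]
ft_force: [-0.5, -0.6, -0.3]
width: 0.0869
grip_force: 0.0
```

Emit:
step_arm([
  [0, -1, 0],
  [0, -1, 0],
  [0, -1, 0],
  [0, -1, 0],
  [0, -0.46, 0],
  [0, -0.2, 0],
  [0, 0, 0],
  [0, 0, 0],
], turn=[0, 0, 0, 0, 0, 0, 0, 0])

```text
time: 33.9
ee_pos: [0.5462, -0.3282, 0.1914]
eef_rot: [0.706, 0.709, 0.0, -0.0]
ft_force: [0.7, 0.1, -0.7]
width: 0.0873
grip_force: 0.0
```

Emit:
step_arm([
  [0, 0, -0.6],
  [0, 0, -0.8],
  [0, 0, -0.9],
  [0, 0, -0.9],
  [0, 0, -0.9],
  [0, 0, -0.7],
  [0, 0, -0.6],
  [0, 0, -0.5],
  [0, 0, -0.3],
  [0, 0, -0.2],
  [0, 0, 0],
  [0, 0, 0],
], turn=[0, 0, 0, 0, 0, 0, 0, 0, 0, 0, 0, 0])

```text
time: 35.1
ee_pos: [0.5461, -0.3298, 0.0321]
eef_rot: [0.706, 0.708, 0.0, 0.0]
ft_force: [-0.0, 0.1, -0.7]
width: 0.0871
grip_force: 0.0
```

Emit:
step_arm([
  [0, 0, 0],
  [0, 0, 0],
  [0, 0, 0],
  [0, 0, 0],
  [0, 0, 0],
  [0, 0, 0],
  [0, 0, 0],
  [0, 0, 0],
], turn=[0, 0, 0, 0, 0, 0, 0, 0], grip=1, newtons=20)

```text
time: 35.9
ee_pos: [0.5457, -0.3296, 0.0316]
eef_rot: [0.706, 0.708, 0.0, -0.0]
ft_force: [0.2, -0.5, 0.5]
width: 0.0497
grip_force: 20.0
```

Emit:
step_arm([
  [0, 0, 0.3],
  [0, 0, 0.5],
  [0, 0, 0.7],
  [0, 0, 0.7],
  [0, 0, 0.8],
  [0, 0, 0.8],
  [0, 0, 0.8],
  [0, 0, 0.8],
  [0, 0, 0.6],
  [0, 0, 0.4],
  [0, 0, 0.2],
  [0, 0, 0],
], turn=[0, 0, 0, 0, 0, 0, 0, 0, 0, 0, 0, 0])

```text
time: 37.1
ee_pos: [0.5458, -0.3296, 0.197]
eef_rot: [0.706, 0.708, 0.0, 0.0]
ft_force: [-0.7, -0.7, -1.5]
width: 0.0495
grip_force: 20.0
```

Emit:
step_arm([
  [0, 0.4, 0],
  [0, 0.6, 0],
  [0, 0.8, 0],
  [-0.1, 0.9, 0],
  [-0.1, 0.9, 0],
  [-0.1, 0.9, 0],
  [-0.1, 0.9, 0],
  [-0.1, 0.9, 0],
  [-0.1, 0.9, 0],
  [-0.1, 0.9, 0],
  [-0.1, 0.9, 0],
  [-0.1, 0.9, 0],
], turn=[0, 0, 0, 0, 0, 0, 0, 0, 0, 0, 0, 0])

```text
time: 38.3
ee_pos: [0.5225, -0.0803, 0.1958]
eef_rot: [0.706, 0.709, -0.0, -0.0]
ft_force: [0.4, 0.4, -0.3]
width: 0.0497
grip_force: 20.0
```

Emit:
step_arm([
  [-0.1, 0.9, 0],
  [-0.1, 0.9, 0],
  [-0.1, 0.9, 0],
  [-0.1, 0.9, 0],
  [-0.2, 0.9, 0],
  [-0.2, 0.9, 0],
  [-0.2, 0.9, 0],
  [-0.2, 0.9, 0],
  [-0.2, 0.9, 0],
  [-0.2, 0.9, 0],
  [-0.1, 0.9, 0],
  [0, 0.9, 0],
], turn=[0, 0, 0, 0, 0, 0, 0, 0, 0, 0, 0, 0])

```text
time: 39.5
ee_pos: [0.4794, 0.1893, 0.1958]
eef_rot: [0.706, 0.709, -0.001, -0.0]
ft_force: [0.6, 0.5, -0.4]
width: 0.0495
grip_force: 20.0
```

Emit:
step_arm([
  [0, 0.9, 0],
  [0, 0.9, 0],
  [0, 0.9, 0],
  [0, 0.7, 0],
  [0, 0.5, 0],
  [0, 0.2, 0],
  [0, 0, 0],
  [0, 0, 0],
  [0, 0, 0],
], turn=[0, 0, 0, 0, 0, 0, 0, 0, 0])

```text
time: 40.4
ee_pos: [0.4811, 0.2894, 0.1967]
eef_rot: [0.706, 0.708, 0.0, 0.0]
ft_force: [-0.1, -0.1, -0.6]
width: 0.0494
grip_force: 20.0
```

Emit:
step_arm([
  [0.1, 0.5, 0],
  [0, 0.7, 0],
  [0, 0.5, 0],
  [0, 0.25, 0],
  [0, 0, 0],
  [0, 0, 0],
  [0, 0, 0],
], turn=[0, 0, 0, 0, 0, 0, 0])

```text
time: 41.1
ee_pos: [0.4835, 0.3385, 0.1966]
eef_rot: [0.706, 0.708, -0.0, 0.0]
ft_force: [-0.0, -0.2, -0.6]
width: 0.0493
grip_force: 20.0
```

Emit:
step_arm([
  [0, 0, -0.4],
  [0, 0, -0.6],
  [0, 0, -0.7],
  [0, 0, -0.6],
  [0, 0, -0.5],
  [0, 0, -0.4],
  [0, 0, -0.2],
  [0, 0, -0.15],
  [0, 0, 0],
  [0, 0, 0],
], turn=[0, 0, 0, 0, 0, 0, 0, 0, 0, 0])

```text
time: 42.1
ee_pos: [0.4835, 0.3394, 0.1083]
eef_rot: [0.706, 0.708, 0.0, 0.0]
ft_force: [-0.8, 0.1, -0.6]
width: 0.0493
grip_force: 20.0
```

```bash
python3 - <<'E'
from h import *
c=shot("scene"); save(c,"s2"); P=pts(c)
k=cv2.resize(c["image"][200:350,360:560],None,fx=4,fy=4); cv2.imwrite("pics/s2c.png",k[...,::-1])
m=np.zeros(P.shape[:2],bool); m[235:320,400:510]=1; m&=abs(P[...,2]-.078)<.005
print(cv2.minEnclosingCircle(P[m][:,:2].astype(np.float32)),read_state()["ee_pos"],read_state()["ft_force"])
E
```

```text
((0.48151132464408875, 0.3401007652282715), 0.0660959854722023) [0.48355543 0.33938849 0.10837906] [ 0.50932574  0.2197013  -1.1789558 ]
```

View pics/s2c.png

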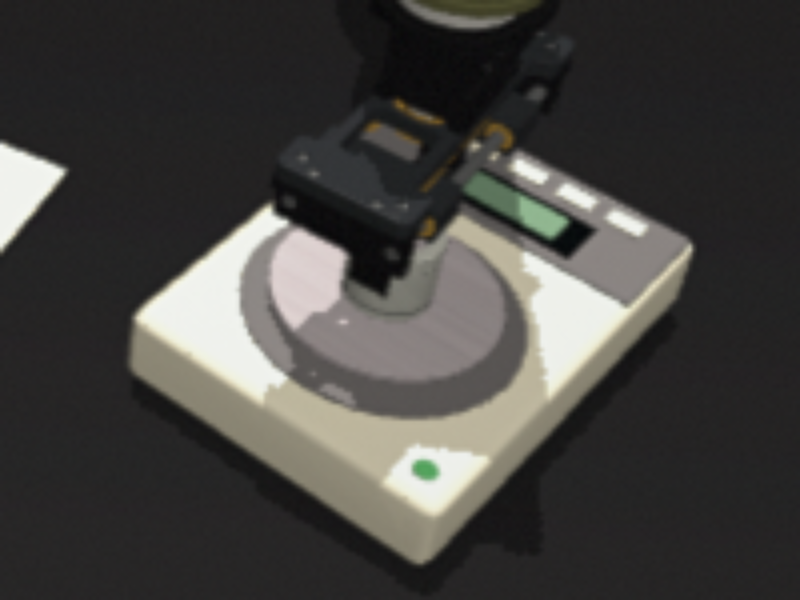

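The tin is held just above the pan's middle, at about (395,285) in the crop.

Emit:
step_arm([
  [0, 0, -0.05],
  [0, 0, -0.03],
  [0, 0, 0],
], turn=[0, 0, 0])

```text
time: 42.45
ee_pos: [0.4832, 0.3392, 0.1058]
eef_rot: [0.706, 0.708, 0.0, 0.0]
ft_force: [-0.5, 0.7, -0.9]
width: 0.0491
grip_force: 20.0
```

Emit:
step_arm([
  [0, 0, 0],
  [0, 0, 0],
  [0, 0, 0],
  [0, 0, 0],
  [0, 0, 0],
  [0, 0, 0],
  [0, 0, 0],
  [0, 0, 0],
], turn=[0, 0, 0, 0, 0, 0, 0, 0], grip=0)

```text
time: 43.25
ee_pos: [0.4833, 0.3392, 0.1058]
eef_rot: [0.706, 0.708, 0.0, 0.0]
ft_force: [1.1, -0.2, -0.7]
width: 0.0865
grip_force: 0.0
```

Emit:
step_arm([
  [0, 0, 0.3],
  [0, 0, 0.5],
  [0, 0, 0.8],
  [0, 0, 0.8],
  [0, 0, 0.8],
  [0, 0, 0.6],
  [0, 0, 0],
  [0, 0, 0],
], turn=[0, 0, 0, 0, 0, 0, 0, 0])

```text
time: 44.05
ee_pos: [0.4832, 0.3392, 0.2007]
eef_rot: [0.706, 0.708, 0.0, -0.0]
ft_force: [0.4, -0.3, -0.2]
width: 0.0867
grip_force: 0.0
```

```bash
python3 - <<'E'
from h import *
c=shot("wrist"); save(c,"w5"); P=pts(c); print(read_state()["ee_pos"])
for h in(.126,.078):
    m=(abs(P[...,2]-h)<.005).astype(np.uint8); m[230:]=0; k,l,st,ce=cv2.connectedComponentsWithStats(m)
    for i in range(1,k):
        if st[i,4]>600: print(h,st[i],cv2.minEnclosingCircle(P[l==i][:,:2].astype(np.float32)))
E
```

```text
[0.48289191 0.33898646 0.20006603]
0.126 [ 286  175   72   55 3331] ((0.48192164301872253, 0.3387972414493561), 0.02560078538954258)
0.078 [  241   117   156   113 11016] ((0.47935807704925537, 0.3377515971660614), 0.06494981795549393)
```

View pics/w5.png

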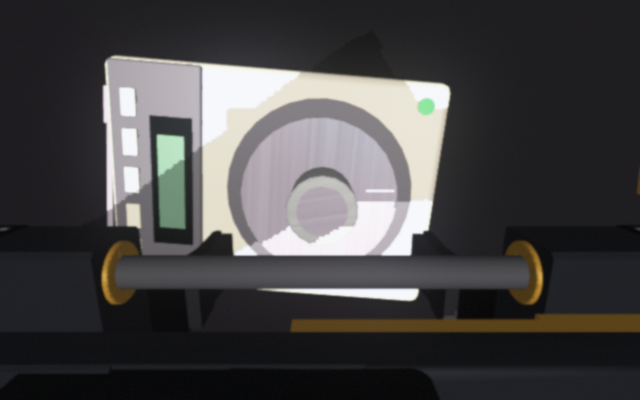

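The tin stands upright on the pan at (322,208), within 3 mm of its centre. Next is squat's return.

Emit:
step_arm([
  [0.3, -0.7, 0],
  [0.3, -0.9, 0],
  [0.3, -1, 0],
  [0.3, -1, 0],
  [0.3, -1, 0],
  [0.3, -1, 0],
  [0.3, -1, 0],
  [0.3, -1, 0],
  [0.3, -1, 0],
  [0.3, -0.9, 0],
  [0.3, -0.6, 0],
  [0.2, -0.2, 0],
], turn=[0, 0, 0, 0, 0, 0, 0, 0, 0, 0, 0, 0])

```text
time: 45.3
ee_pos: [0.5707, 0.0795, 0.1999]
eef_rot: [0.707, 0.707, -0.001, -0.0]
ft_force: [0.1, -0.2, -0.9]
width: 0.0872
grip_force: 0.0
```

Emit:
step_arm([
  [0, 0, 0],
  [0, 0, -0.6],
  [0, 0, -0.8],
  [0, 0, -0.8],
  [0, 0, -0.8],
  [0, 0, -0.8],
  [0, 0, -0.7],
  [0, 0, -0.5],
  [0, 0, -0.3],
  [0, 0, -0.1],
  [0, 0, 0],
  [0, 0, 0],
], turn=[0, 0, 0, 0, 0, 0, 0, 0, 0, 0, 0, 0])

```text
time: 46.5
ee_pos: [0.5712, 0.0818, 0.0665]
eef_rot: [0.706, 0.708, 0.001, 0.0]
ft_force: [-0.7, 0.5, 0.4]
width: 0.0872
grip_force: 0.0
```

Emit:
step_arm([
  [0, 0, 0],
  [0, 0, 0],
  [0, 0, 0],
  [0, 0, 0],
  [0, 0, 0],
  [0, 0, 0],
  [0, 0, 0],
  [0, 0, 0],
], turn=[0, 0, 0, 0, 0, 0, 0, 0], grip=1, newtons=25)

```text
time: 47.3
ee_pos: [0.5708, 0.0817, 0.0659]
eef_rot: [0.706, 0.708, 0.0, 0.0]
ft_force: [-0.9, -0.0, 0.8]
width: 0.0575
grip_force: 25.0
```

Emit:
step_arm([
  [0, 0, 0.3],
  [0, 0, 0.5],
  [0, 0, 0.7],
  [0, 0, 0.7],
  [0, 0, 0.8],
  [0, 0, 0.8],
  [0, 0, 0.8],
  [0, 0, 0.8],
  [0, 0, 0.7],
  [0, 0, 0.4],
  [0, 0, 0.3],
  [0, 0, 0],
], turn=[0, 0, 0, 0, 0, 0, 0, 0, 0, 0, 0, 0])

```text
time: 48.5
ee_pos: [0.571, 0.0817, 0.2367]
eef_rot: [0.706, 0.708, 0.001, 0.0]
ft_force: [-0.3, -0.1, -1.9]
width: 0.0572
grip_force: 25.0
```

Emit:
step_arm([
  [0, -0.3, 0],
  [0, -0.5, 0],
  [-0.3, -0.7, 0],
  [-0.3, -0.8, 0],
  [-0.3, -0.9, 0],
  [-0.3, -0.9, 0],
  [-0.3, -0.9, 0],
  [-0.3, -0.9, 0],
  [-0.3, -0.9, 0],
  [-0.3, -0.9, 0],
  [-0.3, -0.9, 0],
  [-0.3, -0.9, 0],
], turn=[0, 0, 0, 0, 0, 0, 0, 0, 0, 0, 0, 0])

```text
time: 49.7
ee_pos: [0.494, -0.1583, 0.2357]
eef_rot: [0.707, 0.708, 0.0, -0.0]
ft_force: [0.2, 0.3, -2.2]
width: 0.0577
grip_force: 25.0
```

Emit:
step_arm([
  [-0.3, -0.9, 0],
  [-0.3, -0.9, 0],
  [-0.12, -0.9, 0],
  [0, -0.9, 0],
  [0, -0.9, 0],
  [0, -0.9, 0],
  [0, -0.8, 0],
  [0, -0.6, 0],
  [0, -0.4, 0],
  [0, -0.2, 0],
  [0, 0, 0],
  [0, 0, 0],
], turn=[0, 0, 0, 0, 0, 0, 0, 0, 0, 0, 0, 0])

```text
time: 50.9
ee_pos: [0.4777, -0.3403, 0.2358]
eef_rot: [0.706, 0.708, 0.0, -0.0]
ft_force: [-0.4, 1.2, -1.5]
width: 0.0578
grip_force: 25.0
```

Emit:
step_arm([
  [0, 0, -0.4],
  [0, 0, -0.7],
  [0, 0, -0.8],
  [0, 0, -0.9],
  [0, 0, -0.9],
  [0, 0, -0.9],
  [0, 0, -0.8],
  [0, 0, -0.6],
  [0, 0, -0.4],
  [0, 0, -0.25],
  [0, 0, -0.12],
  [0, 0, 0],
], turn=[0, 0, 0, 0, 0, 0, 0, 0, 0, 0, 0, 0])

```text
time: 52.1
ee_pos: [0.4779, -0.3409, 0.0667]
eef_rot: [0.706, 0.708, 0.0, 0.0]
ft_force: [0.9, 0.4, -1.6]
width: 0.0574
grip_force: 25.0
```

Emit:
step_arm([
  [0, 0, 0],
  [0, 0, 0],
  [0, 0, 0],
  [0, 0, 0],
  [0, 0, 0],
  [0, 0, 0],
  [0, 0, 0],
  [0, 0, 0],
], turn=[0, 0, 0, 0, 0, 0, 0, 0], grip=0)

```text
time: 52.9
ee_pos: [0.4778, -0.3408, 0.0666]
eef_rot: [0.706, 0.708, 0.0, 0.0]
ft_force: [-0.0, -0.1, 1.2]
width: 0.0871
grip_force: 0.0
```

Emit:
step_arm([
  [0, 0, 0.4],
  [0, 0, 0.7],
  [0, 0, 0.9],
  [0, 0, 1],
  [0, 0, 1],
  [0, 0, 1],
  [0, 0, 0],
  [0, 0, 0],
], turn=[0, 0, 0, 0, 0, 0, 0, 0])

```text
time: 53.7
ee_pos: [0.4779, -0.3409, 0.1923]
eef_rot: [0.706, 0.708, 0.0, 0.001]
ft_force: [-0.7, 0.2, -0.1]
width: 0.0871
grip_force: 0.0
```

```bash
python3 look.py w6
```

```text
[ 0.4776 -0.3406  0.1914]
0.086 [ 284  162   75   73 4159] [ 0.4764 -0.3406  0.0297]
0.086 [251 303  31  27 645] [ 0.4289 -0.4443  0.0133]
```

Emit:
step_arm([
  [0.3, 0.8, 0],
  [0.4, 1, 0],
  [0.3, 1, 0],
  [0.3, 1, 0],
  [0.3, 1, 0],
  [0.3, 1, 0],
  [0.3, 1, 0],
  [0.3, 1, 0],
  [0.3, 1, 0],
  [0.3, 1, 0],
  [0.3, 1, 0],
  [0.3, 1, 0],
], turn=[0, 0, 0, 0, 0, 0, 0, 0, 0, 0, 0, 0])

```text
time: 54.95
ee_pos: [0.5699, -0.0447, 0.1906]
eef_rot: [0.706, 0.708, -0.001, -0.0]
ft_force: [0.0, 0.4, -0.2]
width: 0.0873
grip_force: 0.0
```

Emit:
step_arm([
  [0, 1, 0],
  [0, 0.7, 0],
  [0, 0.45, 0],
  [0, 0, 0],
  [0, 0, -0.5],
  [0, 0, -0.7],
  [0, 0, -0.8],
  [0, 0, -0.8],
  [0, 0, -0.6],
  [0, 0, -0.4],
  [0, 0, 0],
  [0, 0, 0],
], turn=[0, 0, 0, 0, 0, 0, 0, 0, 0, 0, 0, 0])

```text
time: 56.15
ee_pos: [0.5705, 0.0076, 0.0969]
eef_rot: [0.706, 0.708, 0.0, 0.0]
ft_force: [-0.5, 0.1, -0.3]
width: 0.0874
grip_force: 0.0
```

Emit:
step_arm([
  [0, 0, 0],
  [0, 0, 0],
  [0, 0, 0],
  [0, 0, 0],
  [0, 0, 0],
  [0, 0, 0],
  [0, 0, 0],
  [0, 0, 0],
  [0, 0, 0],
], turn=[0, 0, 0, 0, 0, 0, 0, 0, 0], grip=1)

```text
time: 57.05
ee_pos: [0.5703, 0.0079, 0.0966]
eef_rot: [0.706, 0.708, 0.0, 0.0]
ft_force: [0.3, 0.5, 0.6]
width: 0.0352
grip_force: 25.0
```

Emit:
step_arm([
  [0, 0, 0.3],
  [0, 0, 0.5],
  [0, 0, 0.7],
  [0, 0, 0.7],
  [0, 0, 0.7],
  [0, 0, 0.7],
  [0, 0, 0.7],
  [0, 0, 0.7],
  [0, 0, 0.7],
  [0, 0, 0.4],
  [0, 0, 0.3],
  [0, 0, 0],
], turn=[0, 0, 0, 0, 0, 0, 0, 0, 0, 0, 0, 0])

```text
time: 58.25
ee_pos: [0.5705, 0.0079, 0.2574]
eef_rot: [0.706, 0.708, 0.001, 0.0]
ft_force: [-0.2, 0.5, -2.9]
width: 0.035
grip_force: 25.0
```

Emit:
step_arm([
  [0, -0.2, 0],
  [0, -0.4, 0],
  [0, -0.6, 0],
  [0, -0.7, 0],
  [0, -0.7, 0],
  [-0.2, -0.7, 0],
  [-0.2, -0.7, 0],
  [-0.2, -0.7, 0],
  [-0.2, -0.7, 0],
  [-0.2, -0.7, 0],
  [-0.2, -0.7, 0],
  [-0.2, -0.7, 0],
], turn=[0, 0, 0, 0, 0, 0, 0, 0, 0, 0, 0, 0])

```text
time: 59.45
ee_pos: [0.5342, -0.1815, 0.2565]
eef_rot: [0.706, 0.708, -0.0, -0.0]
ft_force: [-0.1, 0.1, -2.0]
width: 0.0353
grip_force: 25.0
```

Emit:
step_arm([
  [0, -0.7, 0],
  [0, -0.7, 0],
  [0, -0.7, 0],
  [0, -0.5, 0],
  [0, -0.4, 0],
  [0, -0.24, 0],
  [0, -0.2, 0],
  [0, 0, 0],
  [0, 0, 0],
], turn=[0, 0, 0, 0, 0, 0, 0, 0, 0])

```text
time: 60.35
ee_pos: [0.5354, -0.2651, 0.2565]
eef_rot: [0.706, 0.708, 0.0, -0.0]
ft_force: [-0.3, 0.3, -2.5]
width: 0.0352
grip_force: 25.0
```

Emit:
step_arm([
  [0, 0, -0.4],
  [0, 0, -0.7],
  [0, 0, -0.8],
  [0, 0, -0.8],
  [0, 0, -0.8],
  [0, 0, -0.8],
  [0, 0, -0.7],
  [0, 0, -0.6],
  [0, 0, -0.4],
  [0, 0, -0.25],
  [0, 0, -0.12],
  [0, 0, 0],
], turn=[0, 0, 0, 0, 0, 0, 0, 0, 0, 0, 0, 0])

```text
time: 61.55
ee_pos: [0.5354, -0.2656, 0.0974]
eef_rot: [0.706, 0.708, 0.0, 0.0]
ft_force: [-0.2, 0.5, -1.3]
width: 0.0352
grip_force: 25.0
```

Emit:
step_arm([
  [0, 0, 0],
  [0, 0, 0],
  [0, 0, 0],
  [0, 0, 0],
  [0, 0, 0],
  [0, 0, 0],
  [0, 0, 0],
  [0, 0, 0],
], turn=[0, 0, 0, 0, 0, 0, 0, 0], grip=0)

```text
time: 62.35
ee_pos: [0.5352, -0.2656, 0.0973]
eef_rot: [0.706, 0.708, 0.0, 0.0]
ft_force: [-0.2, 0.6, 0.2]
width: 0.0854
grip_force: 0.0
```

Emit:
step_arm([
  [0, 0, 0.5],
  [0, 0, 0.8],
  [0, 0, 0.9],
  [0, 0, 0.9],
  [0, 0, 0.9],
  [0, 0, 0],
  [0, 0, 0],
], turn=[0, 0, 0, 0, 0, 0, 0])

```text
time: 63.05
ee_pos: [0.5354, -0.2657, 0.1981]
eef_rot: [0.706, 0.708, 0.0, 0.0]
ft_force: [0.0, 0.3, 0.4]
width: 0.0867
grip_force: 0.0
```

Emit:
step_arm([
  [-0.1, 0.7, 0],
  [-0.1, 0.9, 0],
  [0, 0.9, 0],
  [0, 0.9, 0],
  [0, 0.9, 0],
  [0, 0.9, 0],
  [0, 0.9, 0],
  [0, 0.8, 0],
  [0, 0.7, 0],
  [0, 0.4, 0],
  [0, 0.15, 0],
  [0, 0, 0],
], turn=[0, 0, 0, 0, 0, 0, 0, 0, 0, 0, 0, 0])

```text
time: 64.25
ee_pos: [0.5301, -0.0619, 0.1971]
eef_rot: [0.706, 0.708, -0.0, -0.0]
ft_force: [-0.2, -0.3, -0.2]
width: 0.087
grip_force: 0.0
```

Emit:
step_arm([
  [0, 0, -0.4],
  [0, 0, -0.6],
  [0, 0, -0.7],
  [0, 0, -0.6],
  [0, 0, -0.4],
  [0, 0, -0.29],
  [0, 0, 0],
  [0, 0, 0],
], turn=[0, 0, 0, 0, 0, 0, 0, 0])

```text
time: 65.05
ee_pos: [0.5305, -0.062, 0.1229]
eef_rot: [0.706, 0.708, 0.0, 0.0]
ft_force: [-0.4, 0.2, 0.3]
width: 0.087
grip_force: 0.0
```

Emit:
step_arm([
  [0, 0, 0],
  [0, 0, 0],
  [0, 0, 0],
  [0, 0, 0],
  [0, 0, 0],
  [0, 0, 0],
  [0, 0, 0],
  [0, 0, 0],
  [0, 0, 0],
  [0, 0, 0],
], turn=[0, 0, 0, 0, 0, 0, 0, 0, 0, 0], grip=1)

```text
time: 66.05
ee_pos: [0.5301, -0.0618, 0.1225]
eef_rot: [0.706, 0.708, -0.0, -0.0]
ft_force: [-0.3, 0.2, -0.6]
width: 0.0312
grip_force: 25.0
```

Emit:
step_arm([
  [0, 0, 0.2],
  [0, 0, 0.4],
  [0, 0, 0.6],
  [0, 0, 0.7],
  [0, 0, 0.7],
  [0, 0, 0.7],
  [0, 0, 0.7],
  [0, 0, 0.7],
  [0, 0, 0.6],
  [0, 0, 0.4],
  [0, 0, 0.3],
  [0, 0, 0],
], turn=[0, 0, 0, 0, 0, 0, 0, 0, 0, 0, 0, 0])

```text
time: 67.25
ee_pos: [0.5306, -0.0619, 0.2736]
eef_rot: [0.706, 0.708, 0.001, 0.0]
ft_force: [-0.1, -0.7, -3.5]
width: 0.0312
grip_force: 25.0
```

Emit:
step_arm([
  [0, -0.2, 0],
  [0, -0.4, 0],
  [0, -0.6, 0],
  [0, -0.7, 0],
  [0.1, -0.7, 0],
  [0.1, -0.7, 0],
  [0.1, -0.7, 0],
  [0.1, -0.7, 0],
  [0.1, -0.7, 0],
  [0.1, -0.7, 0],
  [0.1, -0.7, 0],
  [0.1, -0.7, 0],
], turn=[0, 0, 0, 0, 0, 0, 0, 0, 0, 0, 0, 0])

```text
time: 68.45
ee_pos: [0.5497, -0.251, 0.2719]
eef_rot: [0.706, 0.708, -0.0, -0.0]
ft_force: [0.5, 0.3, -3.6]
width: 0.0312
grip_force: 25.0
```

Emit:
step_arm([
  [0.1, -0.7, 0],
  [0.1, -0.7, 0],
  [0, -0.7, 0],
  [0, -0.7, 0],
  [0, -0.7, 0],
  [0, -0.7, 0],
  [0, -0.6, 0],
  [0, -0.5, 0],
  [0, -0.3, 0],
  [0, -0.2, 0],
  [0, 0, 0],
  [0, 0, 0],
], turn=[0, 0, 0, 0, 0, 0, 0, 0, 0, 0, 0, 0])

```text
time: 69.65
ee_pos: [0.5555, -0.3938, 0.2725]
eef_rot: [0.706, 0.708, 0.0, -0.0]
ft_force: [-0.6, 0.3, -2.5]
width: 0.0315
grip_force: 25.0
```

Emit:
step_arm([
  [0, 0, -0.4],
  [0, 0, -0.7],
  [0, 0, -0.8],
  [0, 0, -0.8],
  [0, 0, -0.8],
  [0, 0, -0.7],
  [0, 0, -0.6],
  [0, 0, -0.5],
  [0, 0, -0.4],
  [0, 0, -0.2],
  [0, 0, -0.06],
  [0, 0, 0],
], turn=[0, 0, 0, 0, 0, 0, 0, 0, 0, 0, 0, 0])

```text
time: 70.85
ee_pos: [0.5554, -0.3945, 0.1239]
eef_rot: [0.706, 0.708, 0.0, 0.0]
ft_force: [-0.7, -0.2, -2.7]
width: 0.0315
grip_force: 25.0
```

Emit:
step_arm([
  [0, 0, 0],
  [0, 0, 0],
  [0, 0, 0],
  [0, 0, 0],
  [0, 0, 0],
  [0, 0, 0],
  [0, 0, 0],
  [0, 0, 0],
], turn=[0, 0, 0, 0, 0, 0, 0, 0], grip=0)

```text
time: 71.65
ee_pos: [0.5553, -0.3943, 0.1236]
eef_rot: [0.706, 0.708, 0.0, -0.0]
ft_force: [0.2, 0.2, 0.2]
width: 0.0842
grip_force: 0.0
```

Emit:
step_arm([
  [0, 0, 0.5],
  [0, 0, 0.8],
  [0, 0, 0.9],
  [0, 0, 0.9],
  [0, 0, 0.9],
  [0, 0, 0],
  [0, 0, 0],
], turn=[0, 0, 0, 0, 0, 0, 0])

```text
time: 72.35
ee_pos: [0.5553, -0.3945, 0.2244]
eef_rot: [0.706, 0.708, 0.0, 0.001]
ft_force: [0.5, 1.1, 0.1]
width: 0.087
grip_force: 0.0
```

```bash
python3 look.py w7; python3 - <<'E'
from h import *
c=shot("scene"); save(c,"s3")
E
```

```text
[ 0.5551 -0.3942  0.2234]
0.146 [463 178  43  43 680] [ 0.6698 -0.3879  0.0157]
0.146 [ 298  188   47   46 1585] [ 0.5538 -0.3962  0.0168]
0.116 [ 268    0   53   51 2126] [ 0.5348 -0.2657  0.0187]
0.086 [ 194   91   71   72 3863] [ 0.4765 -0.3404  0.0298]
0.052 [ 578   71   62  111 1125] [ 0.8442 -0.3416  0.0509]
```

View pics/s3.png

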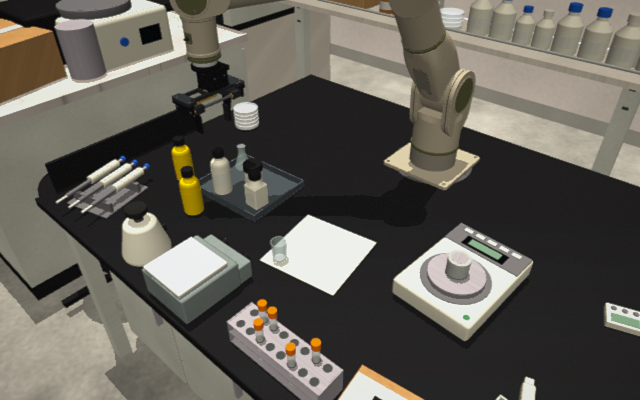

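The bottles are back at (221,172), (256,187) and behind it, within about 1.5 mm of their starting spots. The tin is on the pan at (458,265), and the arm is clear of everything.

```bash
python3 -c "
from bench import *
print(close_job())"
```

```text
the job is handed in; nothing more can be done
None
```

The job is handed in: the tin stands on the pan within about 3 mm of its centre, and all three bottles are back upright in the tray within about 2 mm of where they started; the hand-in returned no verdict.

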